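Clip the display lantern to the security snap hook

ROBOT

A 6-joint arm with a two-finger parallel gripper is mounted at the origin on the work surface. World frame = base frame: x ahead of the robot, y to its left, z up, the work surface at z = 0. Lengths are in mm, angles in degrees, forces in N, time in s.
With the tool pointing down it reaches from about 300 to 850 mm from the base axis. Payload 4.2 kg.
Tool frame: the origin (TCP) lies midway between the tips of the shut fingers; the grasp point (between the pads) lies 19 mm behind it; x points along the fingers, y is the direction in which the jaws open and shut, and the axes are right-handed (so a half turn about x gives the same grasp; the last joint's range is limited). The gripper opens to 91 mm and grips with 3 to 60 N. Pads are 32 mm wide; open, the fingers measure 118 mm over their backs; the gripper's body (76 mm by 178 mm) begins 60 mm behind the grasp point.
Start: joints at [68.812, 18.312, 89.639, -0, 72.044, -1.146], TCP at [197.061, 540.194, 213.976] pointing down, gripper open.
Joint ranges: [-177.97, 177.97], [-48.28, 115.42], [12.27, 149.76], [-77.06, 257.06], [2.81, 150.46], [-146.56, 146.56]. Speed limits (degrees/s): [147.25, 147.25, 180, 180, 180, 180].

INTERFACE

Orientations are given as [roll, pitch, yaw] about the fixed x, y, z axes, in that order (R = Rz(yaw) Ry(pitch) Rx(roll)).
In Python, from workcell import * gives the robot as it stands.
- The arm moves only by the shell command python3 -m handwheel 'ROWS' [FORCE]. ROWS is a JSON object of lists of equal length, an entry for each row: "gripper": the closure, from 0 (fully open) to 1 (shut); "offset": the shift along the tool's x, y, z in mm, a list of three; "rot": the turn, a rotation vector about the tool's x, y, z in degrees, a list of three. A call has 1 to 5 rows; each row is the pose to reach, as a shift and turn from the pose commanded when the call began, along the tool's axes at that moment; what a row does not reach only later rows make up. A row lasts 1/12 s, in which the tool goes at most 41.7 mm and 7.16 degrees, less where a joint would pass 70% of its speed; a pose out of reach is approached as far as the arm can. A call with a gripper value outside its range is refused whole. The fingers move at their own pace and stop on an object; FORCE is the grip in N (left out, the last holds). Time passes only in rows, so rows that repeat a pose let the fingers close. It gives the time, the measured TCP pose, the force and the opening at its end, in the units of the state.
- state(): the state, without advancing time (a new reading comes with each control period).
- grab_frame(name): name is "scene" or "top" or "wrist"; returns the picture (400x640x3 uint8, red, green, blue); there is no depth.
- camera_params(name): a dict with "fx", "fy", "cx", "cy" (pixels), "position" and "attitude" of the camera in the world; the wrist camera has in their place "hand_eye" (4x4, takes a point from camera to tool coordinates, whose origin is the TCP and whose axes are the tool frame's). Camera axes: x right, y up, looking along -z (the intrinsics and any distortion apply to the point x, -y, -z); pixel columns grow to the right and rows downward; lengths in mm; the calibration is good to about 2 mm. A picture is of the moment at which its call begins: read the wrist's pose just before it. camera_params takes no time and is no camera call.
- job_done(): hands the job in, once; it reports no verdict.
The state is a dict: "time_s": time; "qpos": joint angles; "qvel": joint speeds; "effort": joint torques, N m; "ee_pos": TCP position; "ee_rot": TCP orientation; "force": force on the tool from outside, world axes, zero at the start; "torque": the same for the moment, N m; "gripper_width": finger opening in mm.
Only numpy, scipy, OpenCV 4.12 (cv2) and the standard library are available. Lean on these libraries where they do the work, as an engineer would, in place of code of your own. Each camera call takes 0.05 s, during which the arm holds its last target.

TASK

Secure the orange-handled lantern to the snap hook on the little steel stand: carry it there by its handle, press its steel link inward past the red sprung gate and let the gate snap fully shut behind it, then tug the lantern gently back so that the link pulls on the shut gate, to be sure it holds. Leave the lantern standing upright on the table, let go, with the link still captured. Feel your way: never put more than 20 N on the hook or its stand, do not tip the lantern over, and leave everything else where it is.

Things in the scene. Friction and masses are not known exactly. Their poses are not given: they have to be found in the camera images.
- lamp_grip (a point): Centre of the lantern's flat-sided orange handle: 50 mm long (x) x 22 thick (y) x 50 tall, from 80 to 130 mm above the lantern's underside; this point 107 mm above it, on the lantern's axis. z up. Lantern 0.35 kg, black foot 80 mm diameter, white diffuser, black cap (76 mm diameter, top at 80 mm). A steel link is fixed rigidly to the handle's +x end.
- link_tip (a point): Middle of the front bar of the lantern's steel link, 92 mm from lamp_grip along its +x, same height and axes. The link is a closed oblong ring of 6 mm round bar, upright in the lantern's x-z plane, 56 mm long (bar centres 36 to 92 mm ahead of the lantern's axis), 36 mm tall between bar centres; the front bar is straight and upright for 20 mm.
- stand: Fixed steel stand: base plate 90 x 100 x 12 mm and a round post of 22 mm carrying the snap hook, 107 mm above the table; origin on the table on the post's axis. The hook, of 9 mm bar, lies level and points to the stand's -x, but it has been clamped by hand up to 0.21 rad off to either side about the post; this turn is not measured, and it stays as it is (it gives way only above 40 N).
- mouth (a point): Fixed point of the stand, 66 mm from the post's axis on its -x side, at hook height: mid-mouth on the shut gate's line if the hook is not turned (else up to 14 mm off sideways). Axes as the stand, +x into the hook. Unturned hook from above, from this point: a U open to -x; nose bar with a square end from x = -18 to +36 mm, inner face y = +12.5 mm; hinge bar's inner face y = -17 mm; 40 mm clear depth.
- gate (a joint): Red sprung gate's angle (rad): 0 shut, opens inward only, hard stop 0.74. A 5 mm bar, hinge at y = -19 mm (mouth's axes, hook unturned), tip 31 mm on, by the nose; 3 to 5 N at the tip. A rib 2.5 mm proud on its outer face, at y = +4.3 mm, catches a bar pressed nearer the hinge, which jams at the stop. The link passes the tip only sliding along the nose's inner face, some 23 to 28 mm in. Feel for the nose.
- grey_lamp: the other lantern: same body, all grey with a grey handle and no link, 80 mm diameter, 130 mm high; origin at the centre of its underside; a bystander
- tape: cardboard-coloured tape roll lying flat, 96 mm diameter, 45 mm high; origin at underside; a bystander
- carton: small carton 110 x 80 x 70 mm; origin at underside; a bystander
- sprayer: amber bottle 60 mm diameter, 160 mm high; origin at underside; a bystander
- adapter: white power adapter 70 x 50 x 32 mm; origin at underside; a bystander
- puck: white round dimmer puck, 64 mm diameter, 22 mm high; origin at underside; a bystander
- driver: screwdriver lying on the table, about 200 mm long; a bystander
Things that resemble listed ones, but are neither listed nor needed, are in the scene too. What is shaped like the stand but green, turquoise or yellow is not meant.

How it is judged (in metres and radians):
On the way, in this order (a step that is already met when the one before it is completed fails the run):
1. the lantern's link presses the gate inward (value of joint gate above 0.4 rad and contact force between lamp and gate above 0.5 N).
2. the link is through and the gate has snapped shut (x of link_tip in the frame of mouth between 0.001 and 0.05 m and y of link_tip in the frame of mouth between -0.029 and 0.025 m and z of link_tip in the frame of mouth between -0.012 and 0.012 m and value of joint gate below 0.08 rad), for 0.2 s.
3. the lantern is tugged back so that the link pulls on the shut gate from inside with over 2 N (all of step 2 and contact force between lamp and gate above 2 N), for 0.05 s.
At the end, for the whole second after the job is handed in: The link's front bar is inside the hook (1 to 50 mm past the gate line, -29 to +25 mm sideways, height within 12 mm of the point mouth), the gate shut (below 0.08 rad), the lantern standing on the table upright within 0.08 rad (grip centre below 112 mm), at rest and let go (all of step 2 and angle between lamp_grip's own z axis and vertical below 0.08 rad and height (world z) of lamp_grip below 0.112 m and linear speed of lamp below 0.02 m/s); the robot touches nothing.
It fails at once if more than 20 N between the lantern and the hook or its stand (contact force between lamp and stand above 20 N).
It fails at once if the robot pushes on the hook or its stand with more than 20 N (contact force between any of the fingers, the arm and stand above 20 N).
It fails at once if the lantern is tipped over (beyond 0.6 rad) (angle between lamp_grip's own z axis and vertical above 0.6 rad).
It fails at once if a bystander is moved by more than 30 mm (distance of any of grey_lamp, tape, carton, sprayer, adapter, puck, driver from where it was at the start of the episode above 0.03 m).
It also fails if it takes over 70 s, if anything falls off the work surface, if the arm or the gripper's body presses on something with over 40 N, if the wrist force passes 120 N, or if a joint passes its speed limit or range.

## Working session

There is one attempt and no reset: what is moved stays moved. The work goes in short steps, Python scripts to look and compute and a shell command to move; the robot and the scene stay as the last step left them, time stands still between calls to the robot, and variables do not carry over. Pictures are saved under pics/ and viewed, and the job is handed in when it is done.

```bash
ls; mkdir -p pics
python3 - <<'E'
from workcell import *
import cv2
print(state())
for n in ["scene","top","wrist"]:
    print(n,camera_params(n))
    cv2.imwrite(f"pics/{n}0.png",grab_frame(n)[:,:,::-1])
E
```

```text
pics
{'time_s': 0.0, 'qpos': array([ 6.88117363e+01,  1.83506984e+01,  8.97085811e+01, -1.38021407e-03,
        7.20446906e+01, -1.14751653e+00]), 'qvel': array([ 0.03441246, -0.02073592, -0.06366452, -0.05025916, -0.07034877,
        0.02967723]), 'effort': array([-1.36585633e-03, -4.12460446e+01, -2.31970417e+01,  7.24014686e-02,
        4.59524291e-02, -1.67341805e-04]), 'ee_pos': array([196.87533329, 539.6799106 , 213.11501212]), 'ee_rot': array([ -90.4244178 ,   89.89602155, -110.4647383 ]), 'force': array([ 0.23569286,  0.66896393, -0.34284257]), 'torque': array([-0.03286257, -0.023247  , -0.0113964 ]), 'gripper_width': 90.91423891432821}
scene {'fx': 417.1098654296011, 'fy': 417.1098654296011, 'cx': 322.9990994818092, 'cy': 198.86111317719437, 'position': array([975.33998888, 703.39978924, 876.38108004]), 'attitude': array([4.70988173e+01, 4.42416967e-02, 1.49675076e+02])}
top {'fx': 509.37848606435426, 'fy': 509.37848606435426, 'cx': 315.1750066957891, 'cy': 197.8920987137506, 'position': array([ 423.93522049,  -21.48480104, 1511.33612666]), 'attitude': array([  5.63694415,  -0.94067189, -89.53395435])}
wrist {'fx': 342.3421004150722, 'fy': 342.3421004150722, 'cx': 316.3524158746096, 'cy': 198.21446217437412, 'hand_eye': array([[-1.38198584e-05,  2.41218868e-01, -9.70470740e-01,
        -1.71463016e+02],
       [ 9.99999909e-01,  4.16539974e-04,  8.92942366e-05,
        -7.84739431e-01],
       [ 4.25779311e-04, -9.70470651e-01, -2.41218852e-01,
        -6.80460627e+01],
       [ 0.00000000e+00,  0.00000000e+00,  0.00000000e+00,
         1.00000000e+00]])}
```

View pics/scene0.png

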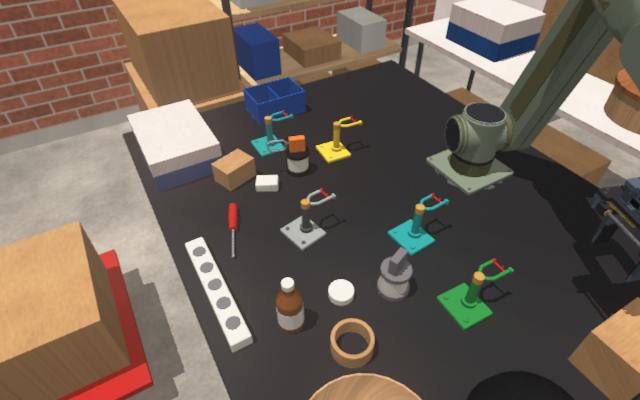

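View pics/top0.png

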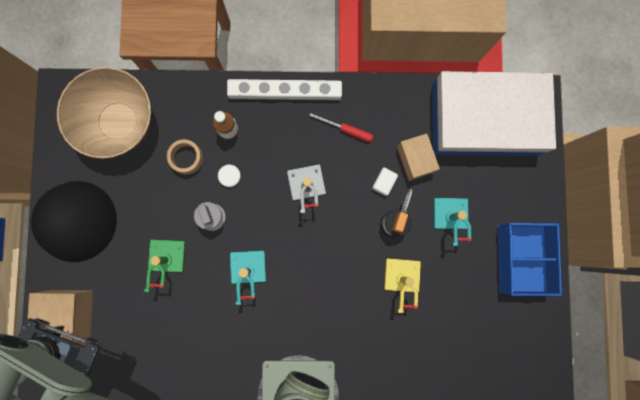

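View pics/wrist0.png

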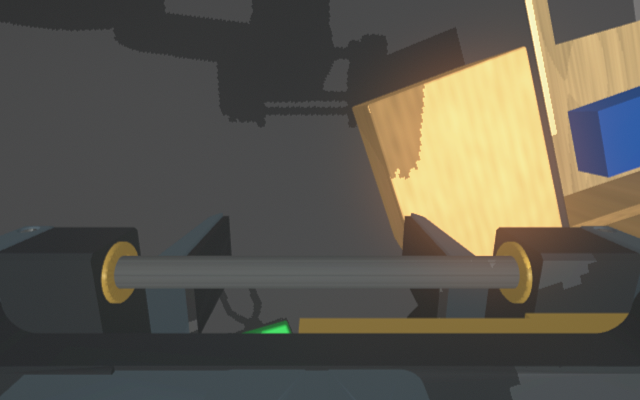

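The orange-handled lantern is at top (402,222), with its link pointing up in the image. The steel stand is at (307,185), with its hook pointing down. The other stands are green (160,258), turquoise (245,268) and (455,215), and yellow (403,278). Only the grey one at (307,185) fits the description, so I'll enlarge to confirm.

Run:
```python
import cv2
i=cv2.imread("pics/top0.png")
a=cv2.resize(i[150:250,270:340],None,fx=5.5,fy=5.5,interpolation=cv2.INTER_CUBIC)
b=cv2.resize(i[150:250,365:435],None,fx=5.5,fy=5.5,interpolation=cv2.INTER_CUBIC)
import numpy as np
cv2.imwrite("pics/crop_top.png",np.hstack([a,b]))
i=cv2.imread("pics/scene0.png")
a=cv2.resize(i[170:260,260:350],None,fx=4.4,fy=4.4,interpolation=cv2.INTER_CUBIC)
b=cv2.resize(i[110:200,250:340],None,fx=4.4,fy=4.4,interpolation=cv2.INTER_CUBIC)
cv2.imwrite("pics/crop_scene.png",np.hstack([a,b]))
```

```text
(no output)
```

View pics/crop_top.png

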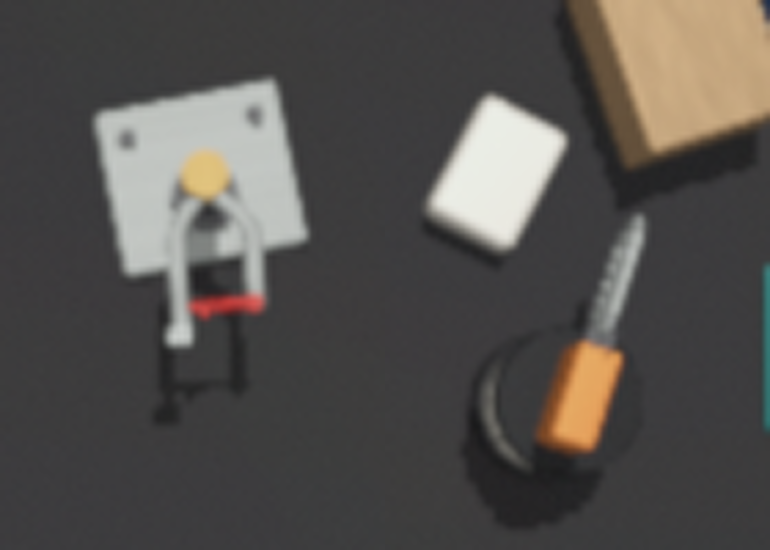

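View pics/crop_scene.png

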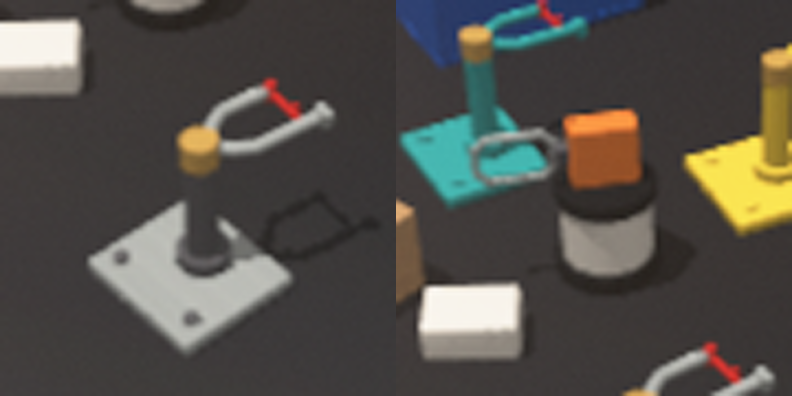

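```bash
cat > h.py <<'E'
from workcell import *
import numpy as np, cv2
from scipy.spatial.transform import Rotation as R
def cam(name,st=None):
    p=camera_params(name)
    if name=="wrist":
        T=np.eye(4);T[:3,:3]=R.from_euler('xyz',st["ee_rot"],degrees=True).as_matrix();T[:3,3]=st["ee_pos"]
        M=T@np.array(p["hand_eye"]);return p,M[:3,:3],M[:3,3]
    return p,R.from_euler('xyz',p["attitude"],degrees=True).as_matrix(),np.array(p["position"])
def px2w(c,u,v,z):
    p,Rm,t=c
    d=Rm@np.array([(u-p["cx"])/p["fx"],-(v-p["cy"])/p["fy"],-1])
    return t+d*(z-t[2])/d[2]
def w2px(c,P):
    p,Rm,t=c
    q=Rm.T@(np.array(P)-t)
    return np.array([p["cx"]+p["fx"]*q[0]/-q[2],p["cy"]-p["fy"]*q[1]/-q[2]])
E
python3 - <<'E'
from h import *
c=cam("top")
def C1(x,y,z): return px2w(c,270+x/5.5-.4,150+y/5.5-.4,z).round(1)
def C2(x,y,z): return px2w(c,365+(x-385)/5.5-.4,150+y/5.5-.4,z).round(1)
print("post",C1(205,170,125)) 
print("plate",[C1(*p,12) for p in [(95,113),(275,80),(307,238),(128,275)]])
print("nose end",C1(179,345,107),"nose bar",C1(180,250,107),"hinge bar",C1(254,250,107),"hinge",C1(260,303,107),"gate tip",C1(196,307,107))
print("handle corners",[C2(*p,130) for p in [(568,340),(622,347),(592,453),(538,437)]])
print("link", C2(601,335,107),C2(638,218,110))
E
```

```text
post [608.7 -20.  125. ]
plate [array([654.2,  39.9,  12. ]), array([673.3, -57.3,  12. ]), array([587.4, -75.1,  12. ]), array([566.4,  21. ,  12. ])]
nose end [522.3  -7.8 107. ] nose bar [570.3  -7.7 107. ] hinge bar [570.7 -45.  107. ] hinge [543.9 -48.3 107. ] gate tip [541.6 -16.1 107. ]
handle corners [array([ 525.6, -268.8,  130. ]), array([ 522.4, -295.6,  130. ]), array([ 469.8, -280.2,  130. ]), array([ 477.5, -253.5,  130. ])]
link [ 530.  -289.6  107. ] [ 589.2 -308.3  110. ]
```

```bash
cat >> h.py <<'E'
def tool(st): return R.from_euler('xyz',st["ee_rot"],degrees=True).as_matrix()
def plan(target,yaw=None):
    """offset to world target and rotation about tool x so tool z axis has heading yaw (deg); print"""
    st=state();Rm=tool(st)
    print("t",round(st["time_s"],2),"off",(Rm.T@(np.array(target)-st["ee_pos"])).round(1))
    if yaw is not None:
        x=np.array([0,0,-1.]);z=np.array([np.cos(np.radians(yaw)),np.sin(np.radians(yaw)),0]);y=np.cross(z,x)
        Rt=np.stack([x,y,z],1)
        print("rotvec",R.from_matrix(Rm.T@Rt).as_rotvec(degrees=True).round(2))
E
python3 - <<'E'
from h import *
print(tool(state()).round(3))
plan([450,-120,300],-17)
E
```

```text
[[-0.     0.343  0.939]
 [-0.001  0.939 -0.343]
 [-1.    -0.001 -0.   ]]
t 0.15 off [ -86.  -533.3  463.9]
rotvec [-3.04 -0.    0.07]
```

Run:
```python
from h import *
plan([460,-40,280],-17)
```

```text
t 0.15 off [ -66.1 -454.7  445.9]
rotvec [-3.04 -0.    0.07]
```

```bash
python3 -m handwheel '{"gripper":[0,0,0,0,0],"offset":[[-14,-36,36],[-28,-72,72],[-40,-100,110],[-50,-130,140],[-65,-150,150]],"rot":[[0,0,0],[0,0,0],[0,0,0],[0,0,0],[0,0,0]]}'; python3 -c "
from h import *
plan([460,-40,280],-17)"
```

```text
time_s: 0.57
ee_pos: [282.9, 358.3, 272.3]
ee_rot: [-94.7, 89.9, -114.8]
force: [1.2, -0.0, -0.8]
gripper_width: 91.2
t 0.57 off [  -6.9 -313.5  302.9]
rotvec [-3.03 -0.02  0.15]
```

```bash
python3 -m handwheel '{"gripper":[0,0,0,0,0],"offset":[[0,-29,29],[0,-58,58],[0,-87,87],[0,-116,116],[-4,-145,145]],"rot":[[-1,0,0],[-2,0,0],[-3,0,0],[-3,0,0],[-3,0,0]]}'; python3 -m handwheel '{"gripper":[0,0,0,0,0],"offset":[[0,-29,29],[0,-58,58],[0,-87,87],[0,-116,116],[-4,-145,145]],"rot":[[0,0,0],[0,0,0],[0,0,0],[0,0,0],[0,0,0]]}'; python3 -c "
from h import *
plan([460,-40,280],-17)
s=state()
cv2.imwrite('pics/w1.png',grab_frame('wrist')[:,:,::-1])
import pickle;pickle.dump(s,open('w1.pkl','wb'));print(s['qvel'].round(2))"
```

```text
time_s: 0.98
ee_pos: [368.6, 172.5, 276.6]
ee_rot: [-143.0, 89.9, -160.0]
force: [1.2, 0.6, 0.9]
gripper_width: 91.2
time_s: 1.4
ee_pos: [464.9, -8.5, 280.5]
ee_rot: [-177.8, 89.9, 165.1]
force: [-0.2, 0.4, 0.4]
gripper_width: 91.3
t 1.4 off [  0.5 -31.5   4.6]
rotvec [-0.07 -0.09  0.  ]
[-54.04  19.99 -30.79   0.54   9.61 -53.64]
```

View pics/w1.png

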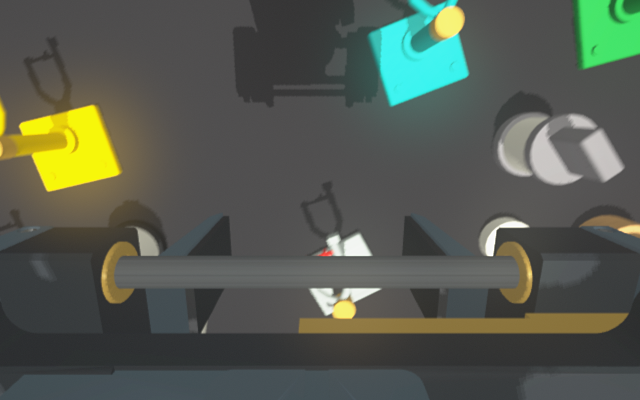

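The wrist picture has image-up towards the robot. The steel hook, at about (330,250), is hidden by the gripper bar, so I'll move further ahead and look again.

```bash
python3 -m handwheel '{"gripper":[0,0,0,0,0],"offset":[[0,-10,35],[0,-10,70],[0,0,105],[0,10,138],[0,20,138]],"rot":[[0,0,0],[0,0,0],[0,0,0],[0,0,0],[0,0,0]]}'; python3 -c "
from h import *
plan([600,-30,280],-17)
s=state()
cv2.imwrite('pics/w2.png',grab_frame('wrist')[:,:,::-1])
import pickle;pickle.dump(s,open('w2.pkl','wb'));print(s['qvel'].round(2))"
```

```text
time_s: 1.87
ee_pos: [607.5, -29.1, 278.8]
ee_rot: [-19.1, 89.9, -36.2]
force: [-0.3, -0.5, -0.6]
gripper_width: 91.0
t 1.87 off [-1.2 -3.1 -6.9]
rotvec [-0.16  0.06  0.02]
[12.54 -1.1   2.04  1.05  5.11 11.8 ]
```

View pics/w2.png

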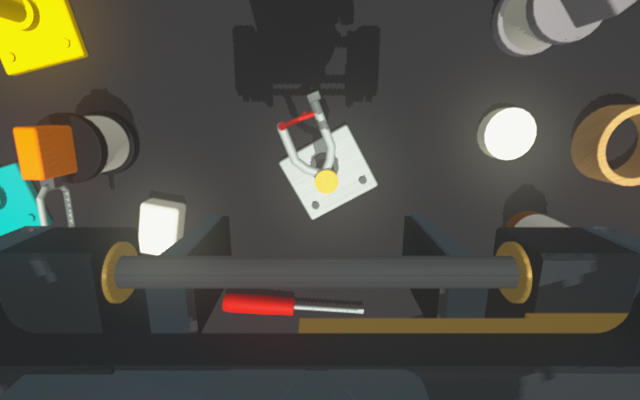

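```bash
python3 -m handwheel '{"gripper":[0,0],"offset":[[0,0,0],[0,0,0]],"rot":[[0,0,0],[0,0,0]]}'; python3 -c "
from h import *
s=state()
i=grab_frame('wrist')[:,:,::-1]
cv2.imwrite('pics/w3.png',i)
cv2.imwrite('pics/w3c.png',cv2.resize(i[80:230,260:400],None,fx=4,fy=4,interpolation=cv2.INTER_CUBIC))
cv2.imwrite('pics/w3d.png',cv2.resize(i[100:230,0:150],None,fx=4,fy=4,interpolation=cv2.INTER_CUBIC))
import pickle;pickle.dump(s,open('w3.pkl','wb'));print(s['qvel'].round(2),s['ee_pos'])"
```

```text
time_s: 2.08
ee_pos: [601.6, -27.5, 281.0]
ee_rot: [-156.9, 89.9, -173.9]
force: [0.5, -1.2, -0.7]
gripper_width: 91.4
[-0.34 -1.22  0.22 -0.11 -0.13 -0.02] [601.6066328  -27.46992457 281.03857187]
```

View pics/w3c.png

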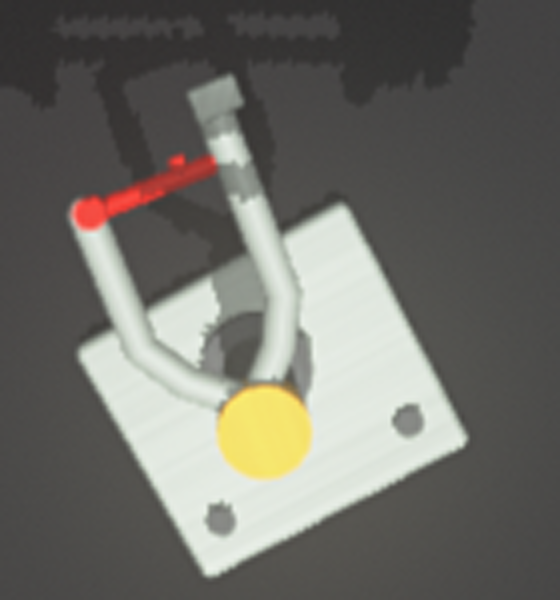

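View pics/w3d.png

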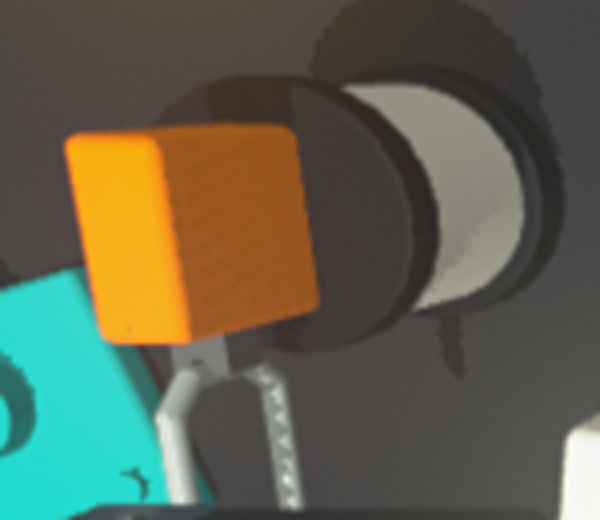

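```bash
cat > fit.py <<'E'
from h import *
import pickle
s=pickle.load(open('w3.pkl','rb'))
c=cam("wrist",s)
def C(x,y,z): return px2w(c,260+x/4-.375,80+y/4-.375,z)
print("plate",[C(*p,12)[:2].round(1) for p in [(80,352),(345,205),(467,438),(210,577)]])
print("post cap", [C(265,433,z)[:2].round(1) for z in (120,128)])
n=[C(*p,107)[:2] for p in [(222,125),(236,165),(253,212),(270,255)]]
hb=[C(*p,107)[:2] for p in [(88,212),(103,250),(118,287)]]
print("nose",np.round(n,1),"hb",np.round(hb,1),"nose end",C(212,82,107)[:2],C(219,100,107)[:2],"gate tip",C(213,163,107)[:2])
for l in (n,hb):
    l=np.array(l); d=l[0]-l[-1]; print("yaw",np.degrees(np.arctan2(-d[1],-d[0])))
g=C(213,163,107)-C(88,212,107); print("gate dir yaw",np.degrees(np.arctan2(-g[0],g[1])),np.linalg.norm(g))
i=cv2.imread("pics/w3.png"); sc=5
u0,v0,u1,v1=260,80,390,230
im=cv2.resize(i[v0:v1,u0:u1],None,fx=sc,fy=sc,interpolation=cv2.INTER_CUBIC)
import sys
px,py,th=map(float,sys.argv[1:4]); t=np.radians(th)
ex=np.array([np.cos(t),np.sin(t)]);ey=np.array([-ex[1],ex[0]])
def W(x,y,z=107): 
    q=np.array([px,py])+(x-66)*ex+y*ey
    uv=w2px(c,[*q,z]); return tuple(np.round(((uv-[u0,v0])+.5)*sc-.5).astype(int))
for a,b in [((-18,12.5),(36,12.5)),((-18,21.5),(36,21.5)),((-18,12.5),(-18,21.5)),((0,-17),(30,-17)),((0,-26),(30,-26)),((0,-19),(0,12))]:
    cv2.line(im,W(*a),W(*b),(0,255,0),1)
cv2.circle(im,W(66,0,128),3,(255,0,0),-1)
cv2.imwrite("pics/fit%s.png"%sys.argv[4],im[:600,:800])
E
python3 fit.py 608.7 -20 4 a
```

```text
plate [array([587.6, -74. ]), array([567.7,  21. ]), array([652. ,  38.8]), array([673.1, -56.3])]
post cap [array([607.7, -20.4]), array([606. , -20.1])]
nose [[533.7  -8.8]
 [543.8  -8.3]
 [555.9  -7.6]
 [567.3  -6.6]] hb [[543.9 -46.8]
 [553.9 -46.1]
 [563.7 -45.4]] nose end [523.27633102  -8.18036667] [527.80386553  -7.79552717] gate tip [541.6716854 -13.6079972]
yaw 3.7916546146978276
yaw 3.9008786224563634
gate dir yaw 3.880479448739588 33.245103823976606
```

View pics/fita.png

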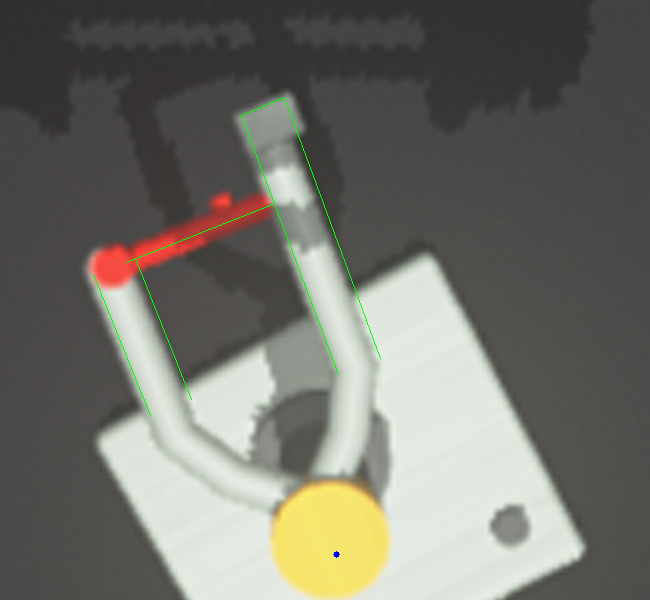

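```bash
cat > fit2.py <<'E'
from h import *
import pickle
s=pickle.load(open('w3.pkl','rb'))
c=cam("wrist",s)
def C(x,y,z): return px2w(c,x/4-.375,100+y/4-.375,z)
k=[C(*p,130)[:2] for p in [(66,140),(155,130),(190,344),(102,340)]]
print(np.round(k,1),[np.linalg.norm(k[i]-k[i-1]).round(1) for i in range(4)],np.mean(k,0))
for a,b in((k[0],k[3]),(k[1],k[2])):
    d=b-a;print(np.degrees(np.arctan2(d[1],d[0])))
print("link bars top/bottom",[C(*p)[:2].round(1) for p in [(168,415,125),(180,500,125),(272,385,89),(290,500,89)]])
i=cv2.imread("pics/w3.png"); sc=4
im=cv2.resize(i[100:250,0:150],None,fx=sc,fy=sc,interpolation=cv2.INTER_CUBIC)
import sys
px,py,th=map(float,sys.argv[1:4]); t=np.radians(th)
ex=np.array([np.cos(t),np.sin(t)]);ey=np.array([-ex[1],ex[0]])
def W(x,y,z): 
    q=np.array([px,py])+x*ex+y*ey
    uv=w2px(c,[*q,z]); return tuple(np.round((uv-[0,100]+.5)*sc-.5).astype(int))
for z in (130,80):
  cv2.polylines(im,[np.array([W(a*25,b*11,z) for a,b in ((1,1),(1,-1),(-1,-1),(-1,1))])],True,(0,255,0),1)
cv2.polylines(im,[np.array([W(38*np.cos(a),38*np.sin(a),80) for a in np.linspace(0,6.28,40)])],True,(255,255,0),1)
cv2.polylines(im,[np.array([W(40*np.cos(a),40*np.sin(a),0) for a in np.linspace(0,6.28,40)])],True,(255,0,255),1)
cv2.line(im,W(36,0,125),W(92,0,125),(0,0,255),1);cv2.line(im,W(36,0,89),W(92,0,89),(0,0,255),1)
cv2.imwrite("pics/lfit%s.png"%sys.argv[4],im)
E
python3 fit2.py 499 -278 -16.5 a
```

```text
[[ 473.  -280.5]
 [ 477.  -259.6]
 [ 525.  -275.8]
 [ 517.9 -295.6]] [np.float64(47.4), np.float64(21.2), np.float64(50.6), np.float64(21.0)] [ 498.21116289 -277.89632407]
-18.614920437370163
-18.66142353111835
link bars top/bottom [array([ 539.4, -293.7]), array([ 560.1, -301.3]), array([ 540.4, -293.8]), array([ 571.7, -304.2])]
```

View pics/lfita.png

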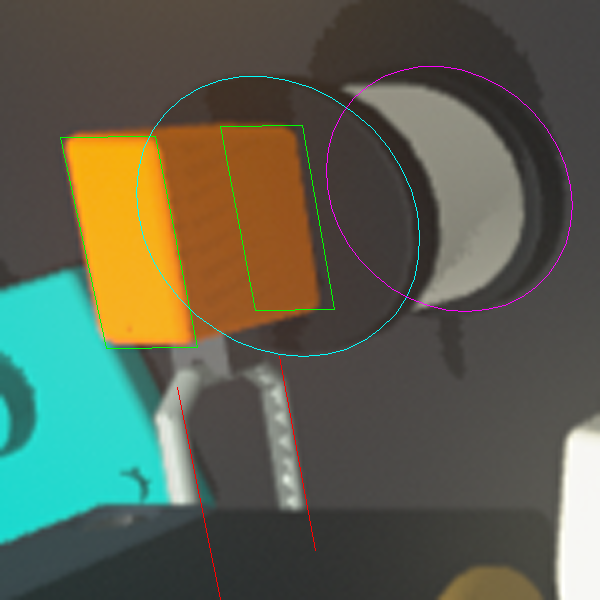

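```bash
python3 -c "
from h import *
print(tool(state()).round(3))
plan([498,-279,230],-18.6);plan([498,-279,88],-18.6)"
```

```text
[[-0.001  0.293  0.956]
 [-0.     0.956 -0.293]
 [-1.    -0.    -0.   ]]
t 2.13 off [  51.6 -270.6  -25.4]
rotvec [ 1.59 -0.02  0.02]
t 2.13 off [ 193.6 -270.6  -25.3]
rotvec [ 1.59 -0.02  0.02]
```

```bash
python3 -m handwheel '{"gripper":[0,0,0,0,0],"offset":[[5,-38,-3],[15,-76,-7],[25,-114,-10],[35,-152,-14],[45,-188,-17]],"rot":[[0,0,0],[0.8,0,0],[1.6,0,0],[1.6,0,0],[1.6,0,0]]}'; python3 -m handwheel '{"gripper":[0,0,0,0,0],"offset":[[5,-30,-3],[7,-60,-6],[7,-75,-8],[7,-83,-8],[7,-83,-8]],"rot":[[0,0,0],[0,0,0],[0,0,0],[0,0,0],[0,0,0]]}';  python3 -c "
from h import *
plan([498,-279,88],-18.6)
s=state()
i=grab_frame('wrist')[:,:,::-1];cv2.imwrite('pics/w4.png',i);print(s['qvel'].round(1))
c=cam('wrist',s);print(w2px(c,[498,-279,130]))"
```

```text
time_s: 2.55
ee_pos: [529.2, -203.8, 236.8]
ee_rot: [-19.6, 89.9, -38.2]
force: [0.5, -0.2, 0.1]
gripper_width: 91.5
time_s: 2.97
ee_pos: [496.1, -279.7, 229.9]
ee_rot: [-22.1, 89.9, -40.9]
force: [0.1, -0.0, -0.1]
gripper_width: 91.3
t 2.97 off [141.9   1.3   1.4]
rotvec [-0.17  0.06  0.02]
[ 2.3  0.2 -0.2  1.4  0.1  1.1]
[318.88286243 200.6480897 ]
```

View pics/w4.png

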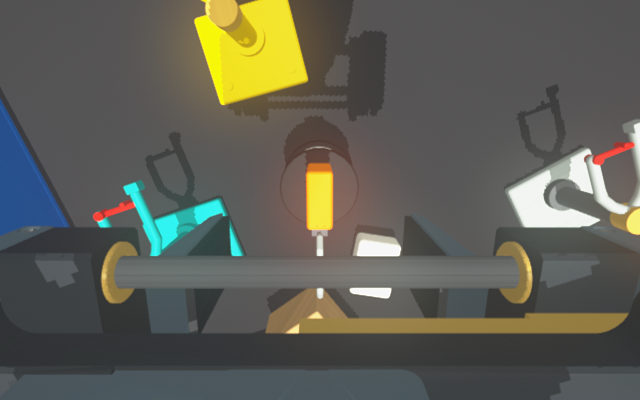

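```bash
python3 -m handwheel '{"gripper":[0,0,0,0,0],"offset":[[35,1,1],[70,1,1],[105,1,1],[130,1,1],[141,1,1]],"rot":[[0,0,0],[0,0,0],[0,0,0],[0,0,0],[0,0,0]]}'; python3 -m handwheel '{"gripper":[0,0.6,0.8,1,1],"offset":[[0,0,0],[0,0,0],[0,0,0],[0,0,0],[0,0,0]],"rot":[[0,0,0],[0,0,0],[0,0,0],[0,0,0],[0,0,0]]}' 40; python3 -m handwheel '{"gripper":[1,1,1,1,1],"offset":[[0,0,0],[0,0,0],[0,0,0],[0,0,0],[0,0,0]],"rot":[[0,0,0],[0,0,0],[0,0,0],[0,0,0],[0,0,0]]}' 40
```

```text
time_s: 3.43
ee_pos: [497.1, -275.2, 84.8]
ee_rot: [162.9, 89.6, 144.4]
force: [0.3, -1.6, -0.2]
gripper_width: 91.5
time_s: 3.85
ee_pos: [499.6, -278.5, 89.8]
ee_rot: [-9.4, 89.8, -28.0]
force: [-0.3, 0.4, 0.2]
gripper_width: 67.7
time_s: 4.27
ee_pos: [498.6, -278.1, 88.1]
ee_rot: [78.9, 90.0, 60.3]
force: [0.1, 0.5, 0.2]
gripper_width: 34.1
```

```bash
python3 -m handwheel '{"gripper":[1,1,1,1,1],"offset":[[0,0,0],[0,0,0],[0,0,0],[0,0,0],[0,0,0]],"rot":[[0,0,0],[0,0,0],[0,0,0],[0,0,0],[0,0,0]]}' 40; python3 -m handwheel '{"gripper":[1,1,1,1,1],"offset":[[-10,0,0],[-30,0,0],[-55,0,0],[-60,0,0],[-60,0,0]],"rot":[[0,0,0],[0,0,0],[0,0,0],[0,0,0],[0,0,0]]}' 40;python3 -c "
from h import *
plan([498,-279,88],3.9)
s=state()
i=grab_frame('wrist')[:,:,::-1];cv2.imwrite('pics/w5.png',i);print(s['qvel'].round(1),s['gripper_width'])"
```

```text
time_s: 4.68
ee_pos: [498.6, -278.1, 88.0]
ee_rot: [161.7, 90.0, 143.0]
force: [0.1, -0.9, -1.5]
gripper_width: 22.1
time_s: 5.1
ee_pos: [499.6, -278.6, 149.9]
ee_rot: [-9.7, 89.8, -28.3]
force: [0.4, -0.0, -4.2]
gripper_width: 22.0
t 5.1 off [61.9 -0.9 -1.7]
rotvec [-22.54   0.23   0.09]
[ 0.1  1.8  3.3  0.1 -0.9 -0. ] 21.98657962474776
```

View pics/w5.png

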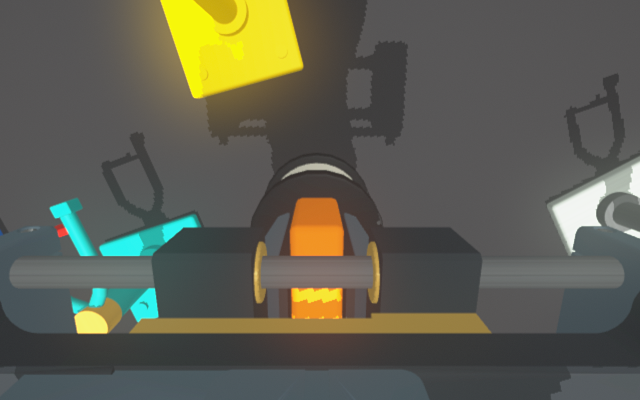

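```bash
python3 -m handwheel '{"gripper":[1,1,1,1,1],"offset":[[0,10,-18],[0,26,-40],[0,46,-62],[0,70,-84],[0,95,-104]],"rot":[[-2,0,0],[-6,0,0],[-11,0,0],[-16,0,0],[-20,0,0]]}' 40;python3 -c "
from h import *
plan([400,-31,150],3.9)"
```

```text
time_s: 5.57
ee_pos: [427.8, -153.2, 146.2]
ee_rot: [154.7, 89.7, 156.2]
force: [1.2, 0.9, -3.7]
gripper_width: 21.6
t 5.57 off [ -3.5 122.9 -24.6]
rotvec [-2.39 -0.24 -0.12]
```

```bash
python3 -m handwheel '{"gripper":[1,1,1,1,1],"offset":[[0,30,-7],[0,60,-14],[0,90,-20],[0,112,-24],[0,118,-25]],"rot":[[-1,0,0],[-2,0,0],[-2.5,0,0],[-2.5,0,0],[-2.5,0,0]]}' 40;python3 -m handwheel '{"gripper":[1,1],"offset":[[0,0,0],[0,0,0]],"rot":[[0,0,0],[0,0,0]]}' 40; python3 -c "
from h import *
plan([400,-31,150],3.9)
s=state();print(s['force'],tool(s).round(3))
cv2.imwrite('pics/t6.png',cv2.resize(grab_frame('top')[100:300,200:440,::-1],None,fx=3,fy=3,interpolation=cv2.INTER_CUBIC))"
```

```text
time_s: 5.98
ee_pos: [399.7, -34.5, 146.6]
ee_rot: [152.5, 89.7, 156.4]
force: [0.2, -0.4, -4.3]
gripper_width: 21.7
time_s: 6.15
ee_pos: [402.3, -37.6, 147.4]
ee_rot: [-164.4, 89.9, -160.5]
force: [-0.0, -0.1, -3.9]
gripper_width: 21.7
t 6.15 off [-2.6  6.7 -1.9]
rotvec [ 0.02 -0.07  0.02]
[-0.03086749 -0.06531109 -3.8948529 ] [[-0.001 -0.068  0.998]
 [-0.     0.998  0.068]
 [-1.    -0.    -0.001]]
```

View pics/t6.png

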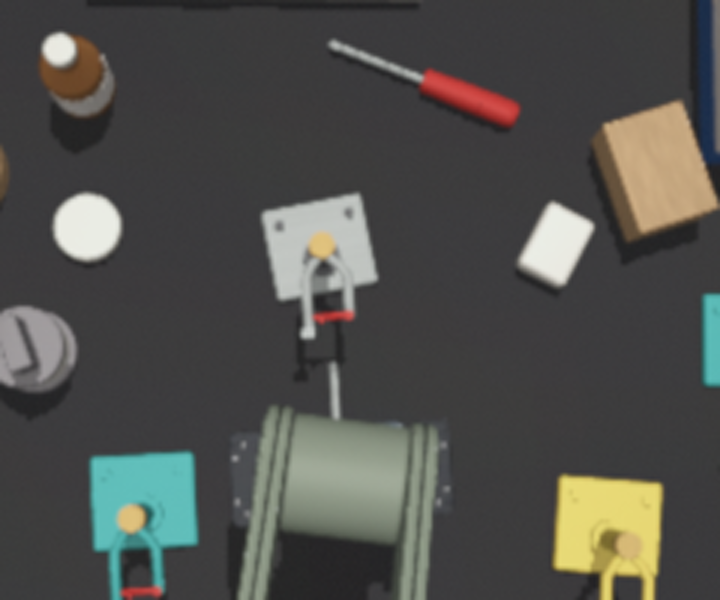

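```bash
python3 -m handwheel '{"gripper":[1,1,1,1,1],"offset":[[15,3,0],[35,7,0],[50,7,0],[56,7,0],[57,7,0]],"rot":[[0,0,0],[0,0,0],[0,0,0],[0,0,0],[0,0,0]]}' 40;python3 -m handwheel '{"gripper":[1,1],"offset":[[0,0,0],[0,0,0]],"rot":[[0,0,0],[0,0,0]]}' 40
cat > look.py <<'E'
from h import *
import sys
M=np.array([541.8,-25.2]);t=np.radians(3.9);ex=np.array([np.cos(t),np.sin(t)]);ey=np.array([-ex[1],ex[0]])
def rep():
    s=state();T=tool(s);tip=s["ee_pos"]+92*T[:,2];d=tip[:2]-M
    f=s["force"]
    print("t %.2f tip hook (%.1f,%.1f) TCPz %.1f tilt %.2f/%.2f F hook x %.1f y %.1f z %.1f  w %.1f"%(s["time_s"],d@ex,d@ey,s["ee_pos"][2],T[2,1]*57.3,T[2,2]*57.3,f[:2]@ex,f[:2]@ey,f[2],s["gripper_width"]))
if __name__=="__main__":
    rep()
    if len(sys.argv)>1:
        i=grab_frame("top")[:,:,::-1]
        cv2.imwrite("pics/%s.png"%sys.argv[1],cv2.resize(i[165:255,270:350],None,fx=6.6,fy=6.6,interpolation=cv2.INTER_CUBIC))
E
python3 look.py t7
```

```text
time_s: 6.62
ee_pos: [401.5, -31.2, 89.9]
ee_rot: [173.2, 89.8, 177.0]
force: [-0.2, 0.4, -3.5]
gripper_width: 21.8
time_s: 6.78
ee_pos: [403.1, -31.0, 91.8]
ee_rot: [-10.6, 89.9, -6.7]
force: [-0.6, -0.1, -4.5]
gripper_width: 21.7
t 6.78 tip hook (-46.8,3.5) TCPz 91.8 tilt -0.02/0.09 F hook x -0.6 y -0.0 z -4.5  w 21.7
```

View pics/t7.png

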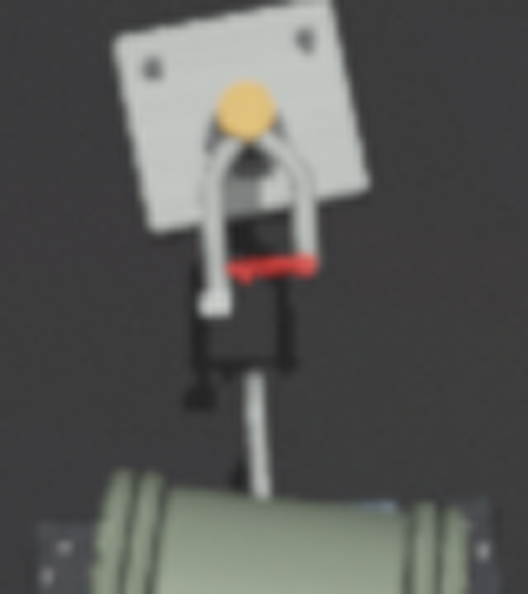

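```bash
python3 -m handwheel '{"gripper":[1,1,1,1,1],"offset":[[1,0,8],[1,0,18],[1,0,28],[1,0,32],[1,0,33]],"rot":[[0,0,0],[0,0,0],[0,0,0],[0,0,0],[0,0,0]]}' 40;python3 -m handwheel '{"gripper":[1,1],"offset":[[0,0,0],[0,0,0]],"rot":[[0,0,0],[0,0,0]]}' 40 | tail -2; python3 look.py t8
```

```text
time_s: 7.25
ee_pos: [437.0, -28.1, 90.3]
ee_rot: [-5.9, 89.9, -2.0]
force: [0.2, 1.1, -5.3]
gripper_width: 21.8
force: [-0.4, -0.1, -4.7]
gripper_width: 21.8
t 7.42 tip hook (-15.1,4.4) TCPz 89.9 tilt 0.01/-0.07 F hook x -0.4 y -0.1 z -4.7  w 21.8
```

View pics/t8.png

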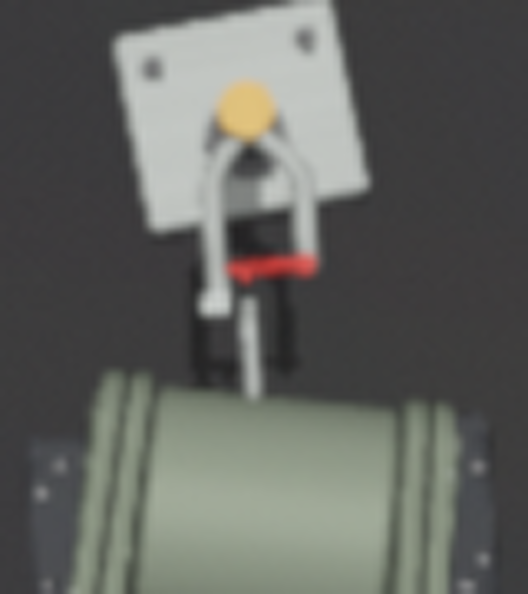

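```bash
python3 -m handwheel '{"gripper":[1,1,1,1],"offset":[[0,0,3],[0,1,5],[0,2,5],[0,2,5]],"rot":[[0,0,0],[0,0,0],[0,0,0],[0,0,0]]}' 40 | tail -2; python3 look.py; python3 -m handwheel '{"gripper":[1,1,1],"offset":[[0,1,0],[0,2,0],[0,2,0]],"rot":[[0,0,0],[0,0,0],[0,0,0]]}' 40 | tail -2; python3 look.py
```

```text
force: [0.8, 0.1, -4.2]
gripper_width: 22.3
t 7.80 tip hook (-9.6,6.4) TCPz 90.2 tilt 0.01/0.00 F hook x 0.8 y 0.0 z -4.2  w 22.3
force: [-0.1, -0.2, -4.6]
gripper_width: 21.9
t 8.05 tip hook (-9.8,8.4) TCPz 90.1 tilt 0.01/-0.01 F hook x -0.1 y -0.2 z -4.6  w 21.9
```

```bash
for k in 1 2; do python3 -m handwheel '{"gripper":[1,1,1],"offset":[[0,0.5,0],[0,1,0],[0,1,0]],"rot":[[0,0,0],[0,0,0],[0,0,0]]}' 40 | tail -2|head -1; python3 look.py; done
```

```text
force: [-1.2, -1.7, -4.4]
t 8.30 tip hook (-9.7,9.1) TCPz 90.1 tilt -0.01/0.00 F hook x -1.3 y -1.6 z -4.4  w 21.4
force: [0.7, -5.2, -4.8]
t 8.55 tip hook (-9.7,9.4) TCPz 90.2 tilt -0.08/0.00 F hook x 0.4 y -5.2 z -4.8  w 21.8
```

Nose contact shows at y≈9.2, as predicted. Next I'll slide inward along it.

```bash
python3 -m handwheel '{"gripper":[1,1,1,1],"offset":[[0,-0.3,1],[0,-0.3,3],[0,-0.3,5],[0,-0.3,5]],"rot":[[0,0,0],[0,0,0],[0,0,0],[0,0,0]]}' 40 | tail -2|head -1; python3 look.py;  python3 -m handwheel '{"gripper":[1,1,1],"offset":[[0,0,2],[0,0,4],[0,0,4]],"rot":[[0,0,0],[0,0,0],[0,0,0]]}' 40 | tail -2|head -1; python3 look.py
```

```text
force: [-0.1, -3.8, -6.2]
t 8.88 tip hook (-4.3,9.7) TCPz 89.9 tilt -0.01/0.01 F hook x -0.3 y -3.8 z -6.2  w 22.0
force: [-2.5, -4.9, -6.5]
t 9.13 tip hook (-1.8,9.8) TCPz 89.7 tilt -0.00/-0.18 F hook x -2.8 y -4.8 z -6.5  w 21.7
```

```bash
for k in 1 2; do python3 -m handwheel '{"gripper":[1,1,1],"offset":[[0,0,2],[0,0,4],[0,0,4]],"rot":[[0,0,0],[0,0,0],[0,0,0]]}' 40 | tail -2|head -1; python3 look.py; done
```

```text
force: [-2.5, -4.6, -5.8]
t 9.38 tip hook (2.0,9.8) TCPz 89.6 tilt -0.00/-0.20 F hook x -2.8 y -4.4 z -5.8  w 21.6
force: [-2.7, -5.1, -6.6]
t 9.63 tip hook (5.5,9.9) TCPz 89.4 tilt 0.01/-0.26 F hook x -3.0 y -4.9 z -6.6  w 21.7
```

```bash
for k in 1 2; do python3 -m handwheel '{"gripper":[1,1,1],"offset":[[0,0,2],[0,0,4],[0,0,4]],"rot":[[0,0,0],[0,0,0],[0,0,0]]}' 40 | tail -2|head -1; python3 look.py p$k; done
```

```text
force: [-3.2, -3.8, -7.6]
t 9.88 tip hook (9.0,9.9) TCPz 89.2 tilt 0.02/-0.33 F hook x -3.4 y -3.5 z -7.6  w 21.8
force: [-3.7, -5.0, -6.7]
t 10.18 tip hook (12.6,10.0) TCPz 88.9 tilt 0.03/-0.39 F hook x -4.0 y -4.7 z -6.7  w 22.0
```

View pics/p2.png

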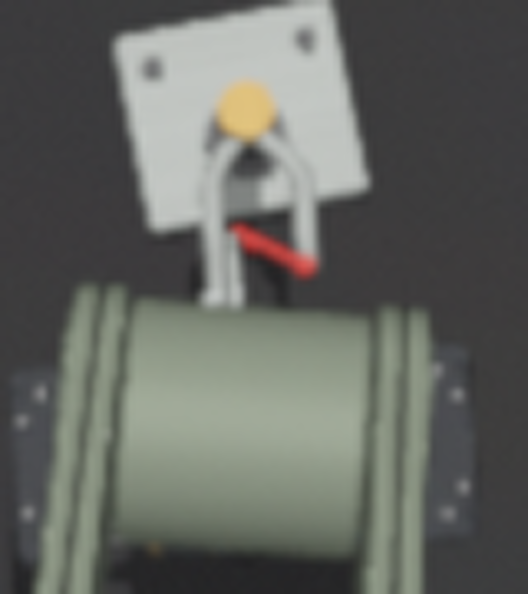

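```bash
for k in 1 2; do python3 -m handwheel '{"gripper":[1,1,1],"offset":[[-0.2,0,2],[-0.4,0,4],[-0.4,0,4]],"rot":[[0,0,0],[0,0,0],[0,0,0]]}' 40 | tail -2|head -1; python3 look.py; done
```

```text
force: [-3.7, -4.4, -7.2]
t 10.48 tip hook (16.2,10.1) TCPz 89.2 tilt 0.04/-0.44 F hook x -4.0 y -4.1 z -7.2  w 22.2
force: [-3.2, -3.4, -8.3]
t 10.73 tip hook (20.2,10.2) TCPz 89.5 tilt 0.04/-0.45 F hook x -3.4 y -3.2 z -8.3  w 21.5
```

```bash
python3 -m handwheel '{"gripper":[1,1,1],"offset":[[0,0.2,2],[0,0.3,4],[0,0.3,4]],"rot":[[0,0,0],[0,0,0],[0,0,0]]}' 40 | tail -2|head -1; python3 look.py;  python3 -m handwheel '{"gripper":[1,1,1],"offset":[[0,0,1],[0,0,3],[0,0,3]],"rot":[[0,0,0],[0,0,0],[0,0,0]]}' 40 | tail -2|head -1; python3 look.py p5
```

```text
force: [-0.6, -4.5, -4.5]
t 10.98 tip hook (27.1,10.1) TCPz 90.4 tilt -0.00/-0.07 F hook x -0.9 y -4.4 z -4.5  w 21.8
force: [-0.5, -3.2, -5.7]
t 11.23 tip hook (30.9,10.1) TCPz 91.0 tilt 0.00/0.05 F hook x -0.7 y -3.1 z -5.7  w 22.1
```

View pics/p5.png

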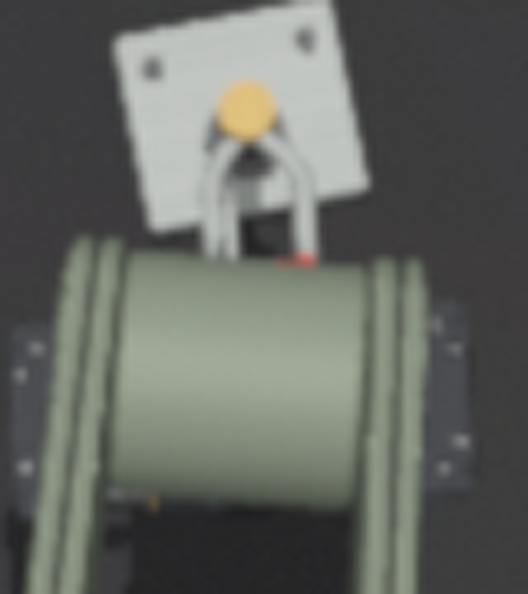

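```bash
python3 -m handwheel '{"gripper":[1,1,1,1,1],"offset":[[0,-2,0],[0,-4,0],[0,-6,0],[0,-6,0],[0,-6,0]],"rot":[[0,0,0],[0,0,0],[0,0,0],[0,0,0],[0,0,0]]}' 40 | tail -2|head -1; python3 look.py; python3 -c "
from h import *
i=grab_frame('scene')[:,:,::-1];cv2.imwrite('pics/s1.png',cv2.resize(i[160:260,260:380],None,fx=6,fy=6,interpolation=cv2.INTER_CUBIC))"
```

```text
force: [-0.2, 0.4, -3.6]
t 11.70 tip hook (30.6,4.3) TCPz 91.1 tilt 0.02/0.04 F hook x -0.2 y 0.4 z -3.6  w 21.8
```

View pics/s1.png

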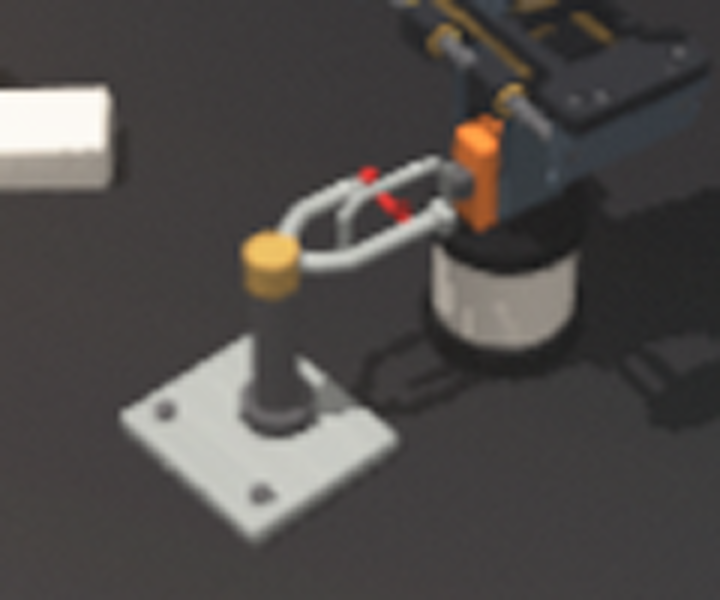

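The gate is shut (red bar at (385,195)) with the link's front bar inside at (345,230). Now I'll pull back gently.

```bash
python3 -m handwheel '{"gripper":[1,1,1,1,1],"offset":[[0,0,-6],[0,0,-12],[0,0,-18],[0,0,-22],[0,0,-22]],"rot":[[0,0,0],[0,0,0],[0,0,0],[0,0,0],[0,0,0]]}' 40 | tail -2|head -1; python3 look.py; for k in 1 2; do python3 -m handwheel '{"gripper":[1,1,1],"offset":[[0,0,-0.5],[0,0,-1],[0,0,-1]],"rot":[[0,0,0],[0,0,0],[0,0,0]]}' 40 | tail -2|head -1; python3 look.py; done
```

```text
force: [-1.0, 0.3, -4.4]
t 12.17 tip hook (6.9,4.3) TCPz 90.9 tilt 0.01/-0.05 F hook x -1.0 y 0.4 z -4.4  w 21.6
force: [-0.2, -0.7, -3.9]
t 12.42 tip hook (7.5,4.2) TCPz 91.0 tilt 0.00/0.02 F hook x -0.3 y -0.6 z -3.9  w 21.6
force: [1.0, 0.0, -3.9]
t 12.67 tip hook (6.4,4.2) TCPz 90.9 tilt 0.00/0.00 F hook x 1.0 y -0.0 z -3.9  w 22.1
```

```bash
for k in 1 2; do python3 -m handwheel '{"gripper":[1,1,1],"offset":[[0,0,-0.4],[0,0,-0.8],[0,0,-0.8]],"rot":[[0,0,0],[0,0,0],[0,0,0]]}' 40 | tail -2|head -1; python3 look.py; done
```

```text
force: [2.4, 0.7, -5.0]
t 12.92 tip hook (6.1,4.2) TCPz 91.0 tilt 0.00/0.07 F hook x 2.4 y 0.5 z -5.0  w 22.0
force: [4.1, 0.5, -6.2]
t 13.17 tip hook (5.8,4.1) TCPz 91.1 tilt -0.00/0.13 F hook x 4.2 y 0.2 z -6.2  w 21.8
```

```bash
for k in 1 2; do python3 -m handwheel '{"gripper":[1,1,1,1],"offset":[[0,0,-0.5],[0,0,-0.8],[0,0,-0.8],[0,0,-0.8]],"rot":[[0,0,0],[0,0,0],[0,0,0],[0,0,0]]}' 40 | tail -2|head -1; python3 look.py; done
```

```text
force: [6.6, 0.5, -8.0]
t 13.50 tip hook (5.6,4.1) TCPz 91.1 tilt -0.00/0.20 F hook x 6.6 y 0.0 z -8.0  w 22.0
force: [7.6, 0.6, -6.4]
t 13.83 tip hook (5.6,4.1) TCPz 91.4 tilt -0.01/0.30 F hook x 7.7 y 0.1 z -6.4  w 21.8
```

The tug held at about 7 N against the gate, with the bar stopped at x≈5.6. Next I'll relax, lower the lantern and let go.

```bash
python3 -m handwheel '{"gripper":[1,1,1,1,1],"offset":[[0,0,4],[0,-1,9],[0,-2,13],[0,-2,15],[0,-2,15]],"rot":[[0,0,0],[0,0,0],[0,0,0],[0,0,0],[0,0,0]]}' 40 | tail -2|head -1; python3 look.py; python3 -m handwheel '{"gripper":[1,1,1,1],"offset":[[1,0,0],[2,0,0],[2,0,0],[2,0,0]],"rot":[[0,0,0],[0,0,0],[0,0,0],[0,0,0]]}' 40 | tail -2|head -1; python3 look.py
for k in 1 2; do python3 -m handwheel '{"gripper":[1,1,1],"offset":[[0.3,0,0],[0.5,0,0],[0.5,0,0]],"rot":[[0,0,0],[0,0,0],[0,0,0]]}' 40 | tail -2|head -1; python3 look.py; done
```

```text
force: [0.0, 0.6, -3.4]
t 14.25 tip hook (18.4,2.1) TCPz 90.8 tilt 0.00/-0.02 F hook x 0.1 y 0.5 z -3.4  w 21.7
force: [0.5, 0.5, -3.7]
t 14.58 tip hook (17.8,2.2) TCPz 88.8 tilt 0.01/-0.03 F hook x 0.5 y 0.5 z -3.7  w 22.1
force: [-0.3, -0.9, -4.4]
t 14.83 tip hook (18.1,2.2) TCPz 88.4 tilt 0.01/-0.00 F hook x -0.3 y -0.9 z -4.4  w 22.2
force: [-1.0, -0.3, -3.0]
t 15.08 tip hook (18.2,2.2) TCPz 88.0 tilt 0.00/0.01 F hook x -1.0 y -0.3 z -3.0  w 21.6
```

```bash
for k in 1 2; do python3 -m handwheel '{"gripper":[1,1,1],"offset":[[0.3,0,0],[0.5,0,0],[0.5,0,0]],"rot":[[0,0,0],[0,0,0],[0,0,0]]}' 40 | tail -2|head -1; python3 look.py; done
```

```text
force: [-0.8, -0.2, 3.1]
t 15.33 tip hook (18.2,2.2) TCPz 88.0 tilt 0.00/0.02 F hook x -0.8 y -0.2 z 3.1  w 21.4
force: [-1.2, 1.8, 8.3]
t 15.58 tip hook (18.3,2.2) TCPz 88.0 tilt 0.00/0.03 F hook x -1.1 y 1.9 z 8.3  w 21.7
```

```bash
python3 -m handwheel '{"gripper":[1,1,0.8,0.6,0.4],"offset":[[-0.5,0,0],[-0.9,0,0],[-0.9,0,0],[-0.9,0,0],[-0.9,0,0]],"rot":[[0,0,0],[0,0,0],[0,0,0],[0,0,0],[0,0,0]]}' 40; python3 -m handwheel '{"gripper":[0.2,0,0,0,0],"offset":[[0,0,0],[0,0,0],[0,0,0],[0,0,0],[0,0,0]],"rot":[[0,0,0],[0,0,0],[0,0,0],[0,0,0],[0,0,0]]}';python3 -m handwheel '{"gripper":[0,0,0,0,0],"offset":[[0,0,0],[0,0,0],[0,0,0],[0,0,0],[0,0,0]],"rot":[[0,0,0],[0,0,0],[0,0,0],[0,0,0],[0,0,0]]}'; python3 look.py; python3 -c "
from h import *
i=grab_frame('scene')[:,:,::-1];cv2.imwrite('pics/s2.png',cv2.resize(i[160:260,260:380],None,fx=6,fy=6,interpolation=cv2.INTER_CUBIC))"
```

```text
time_s: 16.0
ee_pos: [468.5, -28.0, 87.8]
ee_rot: [-3.6, 89.9, 0.2]
force: [0.4, -0.3, 0.4]
gripper_width: 32.6
time_s: 16.42
ee_pos: [468.0, -28.0, 87.8]
ee_rot: [30.6, 90.0, 34.5]
force: [0.4, 0.7, 0.1]
gripper_width: 65.8
time_s: 16.83
ee_pos: [468.0, -28.0, 87.8]
ee_rot: [34.0, 90.0, 37.8]
force: [1.3, -0.4, -0.1]
gripper_width: 91.4
t 16.83 tip hook (18.2,2.2) TCPz 87.8 tilt 0.00/0.01 F hook x 1.3 y -0.5 z -0.1  w 91.4
```

View pics/s2.png

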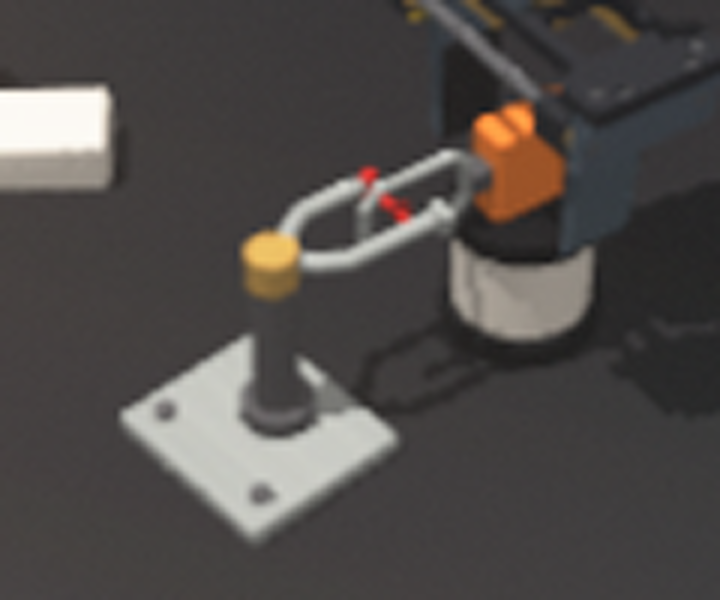

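The lantern is standing free, the fingers are open on both sides of it and the gate is shut. I'll retreat straight up.

```bash
python3 -m handwheel '{"gripper":[0,0,0,0,0],"offset":[[-10,0,0],[-35,0,0],[-65,0,0],[-95,0,0],[-120,0,0]],"rot":[[0,0,0],[0,0,0],[0,0,0],[0,0,0],[0,0,0]]}'; python3 -m handwheel '{"gripper":[0,0,0,0,0],"offset":[[-20,0,-10],[-40,0,-30],[-50,0,-60],[-50,0,-80],[-50,0,-80]],"rot":[[0,0,0],[0,0,0],[0,0,0],[0,0,0],[0,0,0]]}'; python3 -m handwheel '{"gripper":[0,0,0,0],"offset":[[0,0,0],[0,0,0],[0,0,0],[0,0,0]],"rot":[[0,0,0],[0,0,0],[0,0,0],[0,0,0]]}' ; python3 -c "
from h import *
i=grab_frame('scene')[:,:,::-1];a=cv2.resize(i[160:260,260:350],None,fx=4.4,fy=4.4,interpolation=cv2.INTER_CUBIC)
i=grab_frame('top')[:,:,::-1];b=cv2.resize(i[155:255,270:360],None,fx=4.4,fy=4.4,interpolation=cv2.INTER_CUBIC)
cv2.imwrite('pics/end.png',np.hstack([a,b]));cv2.imwrite('pics/endt.png',i)"
```

```text
time_s: 17.3
ee_pos: [468.2, -28.0, 209.8]
ee_rot: [-4.8, 89.9, -0.9]
force: [0.4, -0.3, -0.8]
gripper_width: 91.5
time_s: 17.72
ee_pos: [384.9, -33.4, 258.6]
ee_rot: [-122.9, 90.0, -119.0]
force: [-0.6, 0.2, -0.0]
gripper_width: 91.2
time_s: 18.05
ee_pos: [388.9, -33.3, 257.4]
ee_rot: [158.6, 90.0, 162.5]
force: [0.7, -0.7, -0.1]
gripper_width: 91.3
```

View pics/end.png

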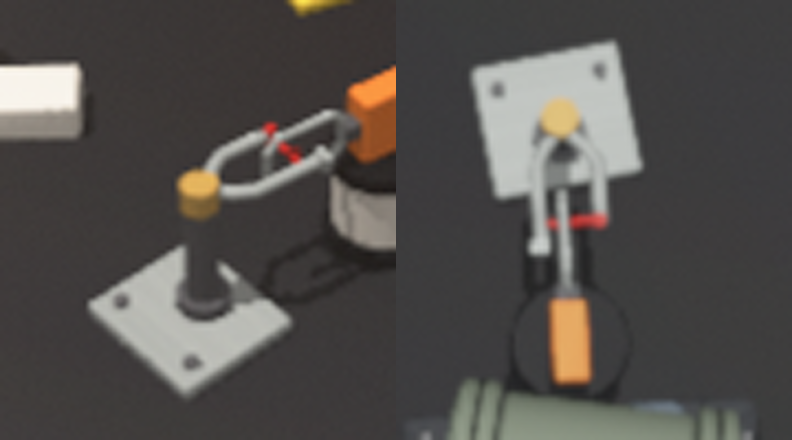

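View pics/endt.png

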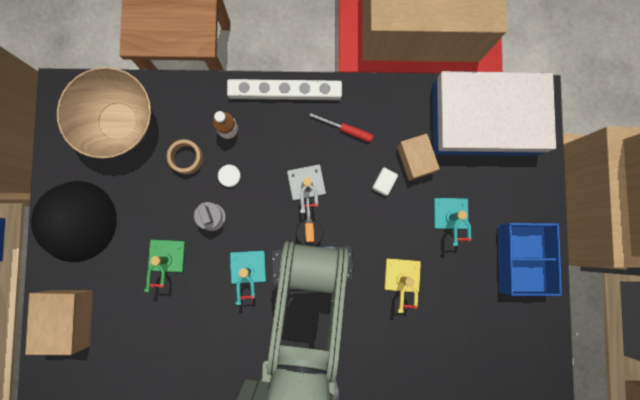

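The link is inside the hook, the gate is shut across it (top crop, about (578,220)), the lantern is upright at (570,340), and the bystanders are unmoved. I'm handing the job in.

```bash
python3 -c "
from workcell import *
print(job_done())"
```

```text
the job is handed in; nothing more can be done
None
```

The orange-handled lantern is hooked to the steel stand, with its link captured behind the shut gate. I handed the job in at about 18 s of the 70 s allowed, and the robot gave no verdict.

- **Finding the hook:** the wrist camera showed the hook turned about 8° from its stand. I lined the lantern up with the hook itself rather than with the base plate.
- **Pressing in:** I felt the nose at about 5 N and slid the link inward along its inner face. The gate pushed back with 3–4 N. The force dropped between readings at 20 and 27 mm in, which fits the expected 23–28 mm. The scene camera then showed the gate shut behind the link.
- **Tugging back:** the lantern stopped against the shut gate and held at about 7 N.
- **Forces:** the highest sideways force I read at the wrist was about 8 N, well under the 20 N limit. These are readings at the end of each move, so any brief peak in between was not recorded.
- **Letting go:** I lowered the lantern until it touched the table, opened the gripper and backed away upward.

**Last checks:** the final pictures show:
- the front bar about 18 mm past the gate line
- the gate shut
- the lantern upright
- the arm clear
- the bystanders where they started

Nothing disagreed except the vertical force. While pressing and tugging, it read 2–4 N more than the lantern's weight. It went back to normal afterwards, and I did not look into why.

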